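# Find the crate with the burnt stamp and push it to dispatch

### The job

One of the two plywood crates carries the workshop's stamp, a burnt ring with a bar, under its floor: tip both over towards the robot, one after the other, so that each lies on its robot-side wall with its underside facing the far side of the bench. Then push the stamped one, lying as it is, sideways along the bench until it is roughly centred over the brass dispatch line, and leave the other lying where it fell. Only push with the fingertips: lift neither crate off the bench, and leave the other things on the bench alone.

Things in the scene. Friction and masses are not known exactly. Their poses are not given: they have to be found in the camera images.
- crate_stamped: Open-topped slatted plywood crate, empty, about 0.5 kg: 80 deep (x) by 160 wide (y) by 150 mm high (z, out of its mouth), walls 8 mm. Origin: its middle, 75 mm up when it stands, 40 mm when it lies. Its -x wall faces the robot. Pushed within 35 mm of the rim it tips and topples at some 30 degrees; pushed low it slides. Under its floor: burnt ring, 70 mm across, with a bar. It may be left or right; from above the crates look the same.
- crate_plain: Open-topped slatted plywood crate, empty, about 0.5 kg: 80 deep (x) by 160 wide (y) by 150 mm high (z, out of its mouth), walls 8 mm. Origin: its middle, 75 mm up when it stands, 40 mm when it lies. Its -x wall faces the robot. Pushed within 35 mm of the rim it tips and topples at some 30 degrees; pushed low it slides. Bare underside. It may be left or right.
- line: The dispatch line: a brass strip let flush into the bench between the two crates and running away from the robot, 400 mm long (own x), 14 mm wide (own y). Origin: its middle, at bench height. The crate lies across it once its middle is roughly over the strip.
- spool: Turned wooden spool standing between and beyond the crates, 40 mm across, 58 mm high; origin: centre of its underside. Not to be disturbed.
- roll: Cardboard roll standing on end beyond the spool, 52 mm across, 45 mm high; origin: centre of its underside. Not to be disturbed.
- bowl: Turned bowl, 124 mm across, 55 mm high, left of the crates; origin: centre of its underside. Not to be disturbed.
- cup: Turned wooden cup, 70 mm across, 75 mm high, right of the crates; origin: centre of its underside. Not to be disturbed.
- glue: White bottle, 52 mm across, 130 mm high, beyond the crates on the left; origin: centre of its underside. Not to be disturbed.
- blank: Round wood blank, 90 mm across, 50 mm high, beyond the crates on the right; origin: centre of its underside. Not to be disturbed.

How it is judged:
On the way, in this order (a step that is already met when the one before it is completed fails the run):
1. one crate lies on its robot-side wall, underside to the far side (((angle between crate_stamped's own x axis and vertical below 0.15 rad and height (world z) of crate_stamped below 0.05 m) or (angle between crate_plain's own x axis and vertical below 0.15 rad and height (world z) of crate_plain below 0.05 m))), for 0.2 s.
2. both crates lie so (angle between each of crate_stamped, crate_plain's own x axis and vertical below 0.15 rad and height (world z) of each of crate_stamped, crate_plain below 0.05 m), for 0.2 s.
3. the stamped crate lies over the dispatch line (angle between crate_stamped's own x axis and vertical below 0.15 rad and height (world z) of crate_stamped below 0.05 m and y of crate_stamped in the frame of line between -0.035 and 0.035 m and x of crate_stamped in the frame of line between -0.2 and 0.2 m), for 0.2 s.
At the end, for the whole second after the job is handed in: The stamped crate lies on its robot-side wall (within 0.15 rad), its middle within 35 mm sideways of the brass line and between the line's ends; the other lies likewise, its middle within 190 mm of where it stood (tipping alone moves it about 120 mm); both at rest (all of step 3 and angle between crate_plain's own x axis and vertical below 0.15 rad and height (world z) of crate_plain below 0.05 m and linear speed of each of crate_stamped, crate_plain below 0.02 m/s and distance of crate_plain from where it was at the start of the episode below 0.19 m); the robot touches nothing.
It fails at once if a crate is lifted off the bench (height (world z) of any of crate_stamped, crate_plain above 0.11 m or (height (world z) of crate_stamped above 0.08 m and angle between crate_stamped's own x axis and vertical below 0.3 rad) or (height (world z) of crate_stamped above 0.1 m and angle between crate_stamped's own z axis and vertical below 0.15 rad) or (height (world z) of crate_plain above 0.08 m and angle between crate_plain's own x axis and vertical below 0.3 rad) or (height (world z) of crate_plain above 0.1 m and angle between crate_plain's own z axis and vertical below 0.15 rad)).
It fails at once if a bystander is moved by more than 30 mm (distance of any of spool, roll, bowl, cup, glue, blank from where it was at the start of the episode above 0.03 m).
It also fails if it takes over 62 s, if anything falls off the work surface, if the arm or the gripper's body presses on something with over 40 N, if the wrist force passes 120 N, or if a joint passes its speed limit or range.

### The arm

A 7-joint arm with a two-finger parallel gripper is mounted at the origin on the work surface. World frame = base frame: x ahead of the robot, y to its left, z up, the work surface at z = 0. Lengths are in m, angles in rad, forces in N, time in s.
With the tool pointing down it reaches from about 0.425 to 0.925 m from the base axis. Payload 6.8 kg.
Tool frame: the origin (TCP) lies at the very end of the fingers, on their centre line; the grasp point (between the pads) lies 19 mm behind it; z points along the fingers, y is the line along which they close (so a half turn about z gives the same grasp; the last joint's range is limited). The gripper opens to 85 mm and grips with 20 to 120 N. Pads are 22 mm wide; open, the fingers measure 114 mm over their backs; the gripper's body (76 mm by 85 mm) begins 54 mm behind the grasp point. The pads swing forward as they close: fully open they stand 13 mm farther back than shut.
Start: joints at [1.05, 0.477, 0.022, 1.555, -0.011, 1.109, -0.083], TCP at [0.271, -0.618, 0.231] pointing down, gripper open.
Joint ranges: [-2.96, 2.96], [-0.34, 2.1], [-1.41, 1.46], [0.24, 2.44], [-1.37, 4.51], [0.17, 1.92], [-2.96, 2.96]. Speed limits (rad/s): [2.39, 2.39, 3.14, 3.14, 3.14, 3.14, 3.14].

### API

Orientations are given as a unit quaternion [w, x, y, z].
In Python, from station import get_obs, read_camera, hand_in gives the robot as it stands.
- The arm moves only by the tool arm_command, never from a script. Its argument "commands" is one flat list of numbers, 7 for each row, row after row: the shift along the tool's x, y, z in m, then the turn, a rotation vector about the tool's x, y, z in degrees, then the opening, from 0 (shut) to 1 (fully open). In form: [tx, ty, tz, rx, ry, rz, fingers, tx, ty, tz, rx, ry, rz, fingers, ...]. A call has 1 to 8 rows; each row is the pose to reach, as a shift and turn from the pose commanded when the call began, along the tool's axes at that moment; what a row does not reach only later rows make up. A row lasts 1/10 s, in which the tool goes at most 50 mm and 8.59 degrees, less where a joint would pass 70% of its speed; a pose out of reach is approached as far as the arm can. A call with a gripper value outside its range is refused whole. The fingers move at their own pace and stop on an object; "force" is the grip in N (left out, the last holds). Time passes only in rows, so rows that repeat a pose let the fingers close. It gives the time, the measured TCP pose, the force, the opening and the grip force at its end, in the units of the state.
- get_obs(): the state, without advancing time (a new reading comes with each control period).
- read_camera(name): name is "scene" or "top" or "wrist"; returns a dict with "img" (384x512x3 uint8, red, green, blue), "camera_matrix" (3x3 intrinsics, pixels), "pose" (4x4, takes a point from camera to world coordinates). Camera axes: x right, y down, z forward; pixel columns grow to the right and rows downward; lengths in m; the calibration is good to about 2 mm. The wrist camera is an equidistant fisheye: a pixel r from the principal point sees the ray r / f radians off the axis. A picture is of the moment at which its call begins. There is no depth.
- hand_in(): hands the job in; it is judged then, once.
The state is a dict: "t": time; "q": joint angles; "joint_vel": joint speeds; "joint_torque": joint torques, N m; "eef_pos": TCP position; "tool_rot": TCP orientation; "contact_force": force on the tool from outside, world axes, zero at the start; "torque": the same for the moment, N m; "gripper_width": opening from 0.0 (shut) to 1.0 (fully open); "grasp_force": force on a finger pad.
Only numpy, scipy, OpenCV 4.12 (cv2) and the standard library are available. Lean on these libraries where they do the work, as an engineer would, in place of code of your own. Each camera call takes 0.05 s, during which the arm holds its last target. There are 200 camera calls.

## Working session

There is one attempt and no reset: what is moved stays moved. The work goes in short steps, Python scripts to look and compute and a tool call to move; the robot and the scene stay as the last step left them, time stands still between calls to the robot, and variables do not carry over. Pictures are saved under pics/ and viewed, at most 10 in all, crops included, and the job is handed in when it is done.

Besides the shell and the picture viewer there is one more tool, called after ">>>" as name(argument=value, ...), one argument or row to a line, values as JSON. arm_command: Moves the arm, as the interface text tells. Its arguments: {"type":"object","properties":{"commands":{"type":"array","items":{"type":"number"}},"force":{"type":"number"}},"required":["commands"]}

```bash
mkdir -p pics; ls
cat > h.py <<'E'
import numpy as np, cv2
from station import get_obs, read_camera, hand_in
def snap(n,f):
    c=read_camera(n); cv2.imwrite('pics/'+f,c['img'][...,::-1]); return c
def ray(c,uv,z):
    K=c['camera_matrix'];T=c['pose']
    d=T[:3,:3]@np.linalg.solve(K,[uv[0],uv[1],1]);o=T[:3,3]
    return o+d*(z-o[2])/d[2]
E
python3 - <<'E'
from h import *
import pickle
cs={n:snap(n,n+'0.png') for n in ['top','scene']}
pickle.dump(cs,open('c0.pkl','wb'))
for n in cs: print(n,cs[n]['pose'].round(3).tolist(),cs[n]['camera_matrix'].round(1).tolist())
o=get_obs();print(o)
a=np.hstack([cs['top']['img']])[...,::-1]
E
```

```text
pics
top [[-0.027, -0.978, 0.209, 0.264], [-1.0, 0.027, -0.002, -0.002], [-0.004, -0.209, -0.978, 1.656], [0.0, 0.0, 0.0, 1.0]] [[493.5, 0.0, 254.8], [0.0, 493.5, 188.8], [0.0, 0.0, 1.0]]
scene [[0.789, 0.467, -0.399, 1.037], [0.614, -0.599, 0.513, -0.575], [0.001, -0.65, -0.76, 0.952], [0.0, 0.0, 0.0, 1.0]] [[354.9, 0.0, 254.9], [0.0, 354.9, 191.0], [0.0, 0.0, 1.0]]
{'t': 0.1, 'q': array([ 1.04988391,  0.47771079,  0.02235509,  1.55630455, -0.01150608,
        1.10933486, -0.08309457]), 'joint_vel': array([ 2.45743094e-04, -2.19396186e-03, -1.86367041e-03, -3.52539347e-03,
       -1.52275199e-04,  1.93523095e-03, -3.00236404e-06]), 'joint_torque': array([ 4.34012676e-03, -5.97759676e+01,  1.61351681e+00, -2.81955475e+01,
        1.27724122e-02,  5.02009076e-03, -1.26373484e-05]), 'eef_pos': array([ 0.27057827, -0.61782708,  0.23044793]), 'tool_rot': array([-7.83129079e-04,  9.78772185e-01,  2.04949617e-01, -2.24326925e-04]), 'contact_force': array([ 0.39812206,  1.24715448, -0.27758286]), 'torque': array([0.01436389, 0.03073162, 0.01653146]), 'grasp_force': 0.0, 'gripper_width': 1.0012320729271598}
```

View pics/top0.png

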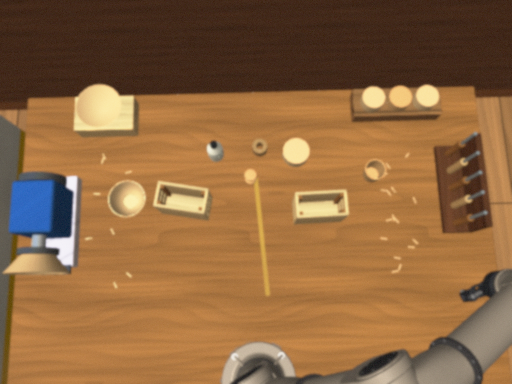

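View pics/scene0.png

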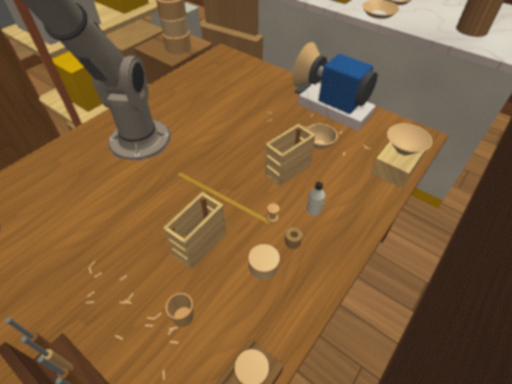

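The top view shows the left crate's rim at about (182,199), yawed, and the right one's at (321,206). The line runs from (256,180) to (267,295), the spool is at (250,176), the roll at (260,147), the glue at (215,150) and the blank at (296,151). In the scene view both undersides are hidden. Next I measure the positions.

Run:
```python
from h import *
import pickle
c=pickle.load(open('c0.pkl','rb'))['top']
im=c['img'].copy(); hsv=cv2.cvtColor(im,cv2.COLOR_RGB2HSV)
print([ (p,hsv[p[1],p[0]].tolist()) for p in [(160,188),(300,195),(262,240),(296,151),(282,240)]])
m=cv2.inRange(hsv,(10,20,150),(35,125,255))
n,l,s,ce=cv2.connectedComponentsWithStats(m)
for i in range(1,n):
    if s[i,4]<150: continue
    x,y,w,h,a=s[i]
    if not(100<x<400 and 130<y<300):continue
    pts=np.argwhere(l==i)[:,::-1].astype(np.float32)
    r=cv2.minAreaRect(pts); b=cv2.boxPoints(r)
    print(s[i],'rect',r, [ray(c,p,.15)[:2].round(3).tolist() for p in b])
for n,p,z in [('line far',(256.5,180),0),('line near',(267,295),0),('spool',(250,176),.058),('roll',(260,147),.045),('glue',(213,143),.13),('blank',(296,151),.05),('bowl',(127,198),.055),('cup',(375,169),.075)]:
    print(n,ray(c,p,z).round(3)[:2])
```

```text
[((160, 188), [17, 123, 159]), ((300, 195), [17, 129, 194]), ((262, 240), [20, 163, 219]), ((296, 151), [22, 88, 251]), ((282, 240), [15, 162, 175])]
[282 138  28  27 595] rect ((295.5, 151.0), (26.0, 27.0), 90.0) [[0.749, -0.096], [0.747, -0.183], [0.661, -0.178], [0.663, -0.093]]
[107 180  39  37 993] rect ((126.0, 198.0), (36.0, 38.0), 90.0) [[0.627, 0.457], [0.624, 0.338], [0.509, 0.336], [0.513, 0.453]]
[ 153  181   56   34 1116] rect ((180.8063507080078, 197.50865173339844), (53.60016632080078, 27.37029266357422), 8.746161460876465) [[0.537, 0.314], [0.623, 0.302], [0.592, 0.136], [0.507, 0.15]]
[ 293  189   56   31 1162] rect ((320.12799072265625, 203.73367309570312), (27.23370361328125, 55.207801818847656), 86.3086166381836) [[0.573, -0.12], [0.579, -0.292], [0.494, -0.292], [0.487, -0.122]]
line far [ 0.649 -0.012]
line near [ 0.261 -0.036]
spool [0.65  0.009]
roll [ 0.753 -0.027]
glue [0.745 0.125]
blank [ 0.734 -0.148]
bowl [0.587 0.418]
cup [ 0.658 -0.404]
```

>>> arm_command(
  commands=[0.503,-0.225,0,0,0,23.7,0,0.503,-0.225,0,0,0,23.7,0,0.503,-0.225,0,0,0,23.7,0,0.503,-0.225,0,0,0,23.7,0,0.503,-0.225,0,0,0,23.7,0,0.503,-0.225,0,0,0,23.7,0,0.503,-0.225,0,0,0,23.7,0,0.503,-0.225,0,0,0,23.7,0],
)

```text
t: 0.9
eef_pos: [0.5406, -0.3204, 0.231]
tool_rot: [-0.0, 1.0, -0.0, -0.0]
contact_force: [1.4, -1.2, 0.6]
gripper_width: 0.0
grasp_force: 0.0
```

>>> arm_command(
  commands=[0.1,-0.11,0,0,0,0,0,0.1,-0.11,0,0,0,0,0,0.1,-0.11,0,0,0,0,0,0.1,-0.11,0,0,0,0,0,0.1,-0.11,0.05,0,0,0,0,0.1,-0.11,0.1,0,0,0,0,0.1,-0.11,0.102,0,0,0,0,0.1,-0.11,0.102,0,0,0,0],
)

```text
t: 1.7
eef_pos: [0.6391, -0.2123, 0.1288]
tool_rot: [-0.0, 1.0, -0.0, -0.001]
contact_force: [-0.5, -0.4, -0.1]
gripper_width: 0.002
grasp_force: 0.0
```

>>> arm_command(
  commands=[-0.025,-0.005,0,0,0,0,0,-0.04,-0.005,0,0,0,0,0,-0.05,-0.005,0,0,0,0,0,-0.06,-0.005,0,0,0,0,0,-0.07,-0.005,-0.002,0,0,0,0,-0.08,-0.005,-0.004,0,0,0,0,-0.09,-0.005,-0.008,0,0,0,0,-0.1,-0.005,-0.012,0,0,0,0],
)

```text
t: 2.5
eef_pos: [0.5385, -0.2073, 0.1414]
tool_rot: [-0.0, 1.0, -0.0, -0.001]
contact_force: [0.6, 0.5, -0.7]
gripper_width: 0.001
grasp_force: 0.2
```

```bash
python3 -c "
from h import *
c=snap('scene','s1.png')['img'][100:300,100:350]
cv2.imwrite('pics/s1c.png',cv2.resize(c,None,fx=2.4,fy=2.4,interpolation=2)[...,::-1])"
```

```text
(no output)
```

View pics/s1c.png

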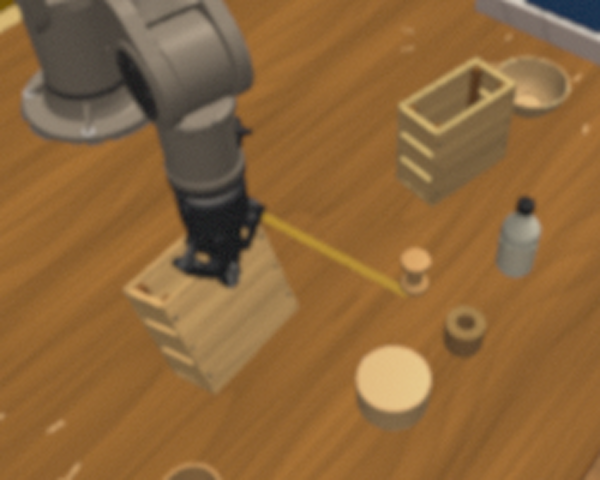

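The right crate is tipping cleanly towards the robot, with the fingertip near its rim at about (225,275) in the crop. I carry on pushing.

>>> arm_command(
  commands=[-0.01,0,-0.004,0,0,0,0,-0.02,0,-0.007,0,0,0,0,-0.03,0,-0.01,0,0,0,0,-0.04,0,-0.012,0,0,0,0,-0.05,0,-0.014,0,0,0,0,-0.06,0,-0.014,0,0,0,0,-0.06,0,-0.014,0,0,0,0,-0.06,0,-0.014,0,0,0,0],
)

```text
t: 3.35
eef_pos: [0.4799, -0.2072, 0.1554]
tool_rot: [0.0, 1.0, -0.001, 0.0]
contact_force: [0.0, -0.5, -0.4]
gripper_width: 0.001
grasp_force: 0.0
```

```bash
python3 -c "
from h import *
c=snap('scene','s2.png')['img'][100:300,100:350]
cv2.imwrite('pics/s2c.png',cv2.resize(c,None,fx=2.4,fy=2.4,interpolation=2)[...,::-1])"
```

```text
(no output)
```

View pics/s2c.png

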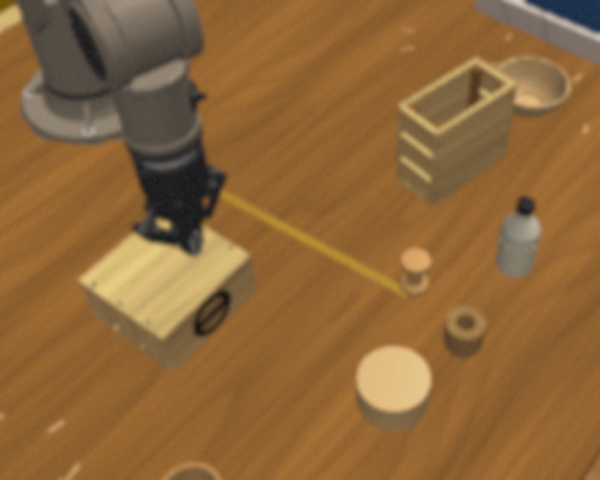

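The right crate lies flat, and the burnt ring with a bar shows on its far face at about (212,312), so the right crate is the stamped one. Now the left one.

>>> arm_command(
  commands=[0,0,-0.05,0,0,0,0,0.18,-0.416,-0.08,0,0,10.6,0,0.18,-0.416,-0.08,0,0,10.6,0,0.18,-0.416,-0.08,0,0,10.6,0,0.18,-0.416,-0.08,0,0,10.6,0,0.18,-0.416,-0.08,0,0,10.6,0,0.18,-0.416,-0.08,0,0,10.6,0,0.18,-0.416,-0.08,0,0,10.6,0],
)

```text
t: 4.2
eef_pos: [0.6177, 0.1108, 0.2281]
tool_rot: [-0.0, 0.996, -0.093, 0.0]
contact_force: [1.0, 0.3, 0.8]
gripper_width: -0.0
grasp_force: 0.0
```

>>> arm_command(
  commands=[0.026,-0.105,0,0,0,0,0,0.026,-0.105,0,0,0,0,0,0.026,-0.105,0,0,0,0,0,0.026,-0.105,0,0,0,0,0,0.026,-0.105,0.05,0,0,0,0,0.026,-0.105,0.1,0,0,0,0,0.026,-0.105,0.1,0,0,0,0,0.026,-0.105,0.1,0,0,0,0],
)

```text
t: 5.0
eef_pos: [0.6617, 0.205, 0.1284]
tool_rot: [0.001, 0.996, -0.094, -0.001]
contact_force: [0.1, 0.5, 1.0]
gripper_width: -0.0
grasp_force: 0.0
```

>>> arm_command(
  commands=[-0.025,-0.005,0,0,0,0,0,-0.04,-0.005,0,0,0,0,0,-0.05,-0.005,0,0,0,0,0,-0.06,-0.005,0,0,0,0,0,-0.07,-0.005,-0.002,0,0,0,0,-0.08,-0.005,-0.004,0,0,0,0,-0.09,-0.005,-0.008,0,0,0,0,-0.1,-0.005,-0.012,0,0,0,0],
)

```text
t: 5.8
eef_pos: [0.563, 0.2303, 0.14]
tool_rot: [0.0, 0.996, -0.093, -0.001]
contact_force: [-0.2, 0.8, -0.7]
gripper_width: 0.003
grasp_force: 0.1
```

>>> arm_command(
  commands=[-0.01,0,-0.004,0,0,0,0,-0.02,0,-0.007,0,0,0,0,-0.03,0,-0.01,0,0,0,0,-0.04,0,-0.012,0,0,0,0,-0.05,0,-0.014,0,0,0,0,-0.05,0,-0.014,0,0,0,0,-0.05,0,-0.014,0,0,0,0,-0.05,0,-0.034,0,0,0,0],
)

```text
t: 6.6
eef_pos: [0.5141, 0.2383, 0.1719]
tool_rot: [0.001, 0.996, -0.093, -0.002]
contact_force: [-0.1, -0.8, -0.1]
gripper_width: -0.003
grasp_force: 0.0
```

```bash
python3 -c "
from h import *
c=snap('scene','s3.png')['img'][100:300,100:350]
cv2.imwrite('pics/s3c.png',cv2.resize(c,None,fx=2.4,fy=2.4,interpolation=2)[...,::-1])"
```

```text
(no output)
```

View pics/s3c.png

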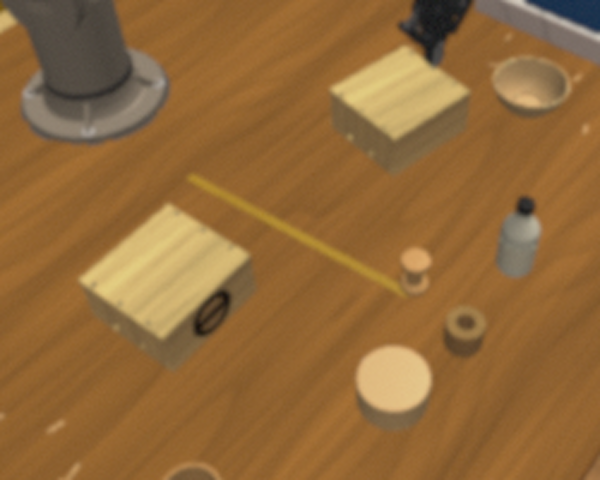

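Both crates lie flat with a bare underside on the left one. The stamped crate's top corners are at crop (82,283), (170,205), (252,258) and (165,340).

Run:
```python
from h import *
import pickle
c=pickle.load(open('c0.pkl','rb'))['scene']
for g in [[(82,283),(170,205),(252,258),(165,340)],[(331,93),(404,46),(469,93),(393,137)]]:
    P=np.array([ray(c,(u/2.4+100,v/2.4+100),.08)[:2] for u,v in g]); print(P.round(3).tolist(),P.mean(0).round(3))
for p in [(190,178),(403,292)]: print(ray(c,(p[0]/2.4+100,p[1]/2.4+100),0).round(3))
```

```text
[[0.357, -0.296], [0.347, -0.136], [0.499, -0.134], [0.502, -0.29]] [ 0.426 -0.214]
[[0.374, 0.177], [0.394, 0.339], [0.541, 0.308], [0.507, 0.158]] [0.454 0.245]
[ 0.268 -0.039  0.   ]
[ 0.653 -0.01  -0.   ]
```

>>> arm_command(
  commands=[0,0,-0.03,0,0,0,0,0.026,0.609,-0.03,0,0,-100.6,0,0.026,0.609,-0.03,0,0,-100.6,0,0.026,0.609,-0.03,0,0,-100.6,0,0.026,0.609,-0.03,0,0,-100.6,0,0.026,0.609,-0.03,0,0,-100.6,0,0.026,0.609,-0.03,0,0,-100.6,0,0.026,0.609,-0.03,0,0,-100.6,0],
)

```text
t: 7.45
eef_pos: [0.4715, -0.0751, 0.2042]
tool_rot: [0.0, 0.928, 0.373, 0.0]
contact_force: [0.1, -0.9, 0.3]
gripper_width: -0.004
grasp_force: 0.0
```

Run:
```python
from h import *
from scipy.spatial.transform import Rotation as R
o=get_obs();q=o['tool_rot'];r=R.from_quat([*q[1:],q[0]])
print(o['q'].round(2),o['eef_pos'].round(3), r.inv().apply(np.array([.428,-.365,.2])-o['eef_pos']).round(3))
g=R.from_matrix(np.array([[0,1,0],[1,0,0],[0,0,-1.]]).T)
print(np.degrees((r.inv()*g).as_rotvec()).round(1))
```

```text
[ 0.21  0.19 -0.21  2.03  0.05  0.92 -0.83] [ 0.471 -0.075  0.204] [-0.232  0.179  0.004]
[  0.1  -0.  -46.2]
```

>>> arm_command(
  commands=[-0.232,0.179,0,0,0,-46.2,0,-0.232,0.179,0,0,0,-46.2,0,-0.232,0.179,0,0,0,-46.2,0,-0.232,0.179,0,0,0,-46.2,0,-0.232,0.179,0,0,0,-46.2,0,-0.232,0.179,0,0,0,-46.2,0,-0.232,0.179,0,0,0,-46.2,0.5,-0.232,0.179,0,0,0,-46.2,1],
)

```text
t: 8.25
eef_pos: [0.4243, -0.3682, 0.2038]
tool_rot: [0.001, 0.712, 0.703, -0.001]
contact_force: [-1.0, 0.3, -0.4]
gripper_width: 0.331
grasp_force: 0.0
```

>>> arm_command(
  commands=[0,0.003,0.05,0,0,0,1,0,0.003,0.1,0,0,0,1,0,0.003,0.14,0,0,0,1,0,0.003,0.168,0,0,0,1,0,0.003,0.168,0,0,0,1,0.02,0.003,0.168,0,0,0,1,0.035,0.003,0.168,0,0,0,1,0.045,0.003,0.168,0,0,0,1],
)

```text
t: 9.05
eef_pos: [0.4309, -0.3161, 0.0374]
tool_rot: [0.001, 0.708, 0.706, 0.0]
contact_force: [-0.3, 0.4, -0.2]
gripper_width: 1.005
grasp_force: 0.0
```

>>> arm_command(
  commands=[0.01,0,0,0,0,0,1,0.02,0,0,0,0,0,1,0.03,0,0,0,0,0,1,0.04,0,0,0,0,0,1,0.05,0,0,0,0,0,1,0.06,0,0,0,0,0,1,0.07,0,0,0,0,0,1,0.08,0,0,0,0,0,1],
)

```text
t: 9.85
eef_pos: [0.431, -0.2389, 0.0371]
tool_rot: [0.002, 0.709, 0.705, -0.0]
contact_force: [-0.1, -5.1, 4.2]
gripper_width: 1.001
grasp_force: 2.7
```

```bash
python3 -c "
from h import *
c=snap('scene','s4.png')['img'][100:300,100:350]
cv2.imwrite('pics/s4c.png',cv2.resize(c,None,fx=2.4,fy=2.4,interpolation=2)[...,::-1])"
```

```text
(no output)
```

View pics/s4c.png

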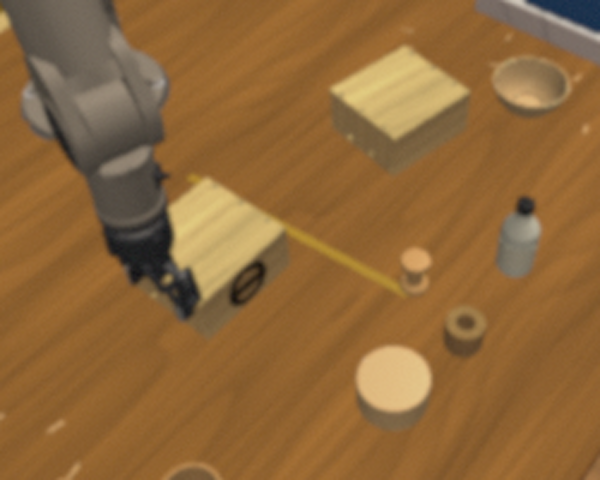

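The crate slides without turning. Its leading top edge runs from (208,178) to (288,229) in the crop.

Run:
```python
from h import *
import pickle
c=pickle.load(open('c0.pkl','rb'))['scene']
for u,v in [(208,178),(288,229),(207,308)]: print(ray(c,(u/2.4+100,v/2.4+100),.08)[:2].round(3))
```

```text
[ 0.352 -0.068]
[ 0.503 -0.069]
[ 0.508 -0.226]
```

>>> arm_command(
  commands=[0.013,0,0,0,0,0,1,0.026,0,0,0,0,0,1,0.039,0,0,0,0,0,1,0.052,0,0,0,0,0,1,0.064,0,0,0,0,0,1,0.075,0,0,0,0,0,1,0.085,0,0,0,0,0,1,0.092,0,0,0,0,0,1],
)

```text
t: 10.7
eef_pos: [0.4314, -0.1464, 0.0369]
tool_rot: [0.001, 0.709, 0.705, 0.0]
contact_force: [-0.1, -6.6, 4.7]
gripper_width: 0.997
grasp_force: 3.1
```

>>> arm_command(
  commands=[0.01,0,0,0,0,0,1,0.02,0,0,0,0,0,1,0.027,0,0,0,0,0,1,0.027,0,0,0,0,0,1,0.015,0,0,0,0,0,1,-0.02,0,0,0,0,0,1,-0.06,0,0,0,0,0,1,-0.1,0,0,0,0,0,1],
)

```text
t: 11.5
eef_pos: [0.4295, -0.2473, 0.036]
tool_rot: [-0.0, 0.709, 0.706, -0.0]
contact_force: [1.3, -0.5, 0.1]
gripper_width: 0.997
grasp_force: 0.0
```

>>> arm_command(
  commands=[-0.05,0,0,0,0,0,1,-0.1,0,-0.03,0,0,0,1,-0.1,0,-0.08,0,0,0,1,-0.1,0,-0.12,0,0,0,1,-0.1,0,-0.12,0,0,0,1,-0.1,0,-0.12,0,0,0,1,-0.1,0,-0.12,0,0,0,1,-0.1,0,-0.12,0,0,0,1],
)

```text
t: 12.3
eef_pos: [0.4285, -0.3447, 0.1544]
tool_rot: [-0.002, 0.709, 0.705, -0.0]
contact_force: [0.3, 1.2, -0.4]
gripper_width: 1.004
grasp_force: 0.0
```

```bash
python3 -c "
from h import *
c=snap('scene','s5.png')['img'][100:300,100:350]
cv2.imwrite('pics/s5c.png',cv2.resize(c,None,fx=2.4,fy=2.4,interpolation=2)[...,::-1])"
```

```text
(no output)
```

View pics/s5c.png

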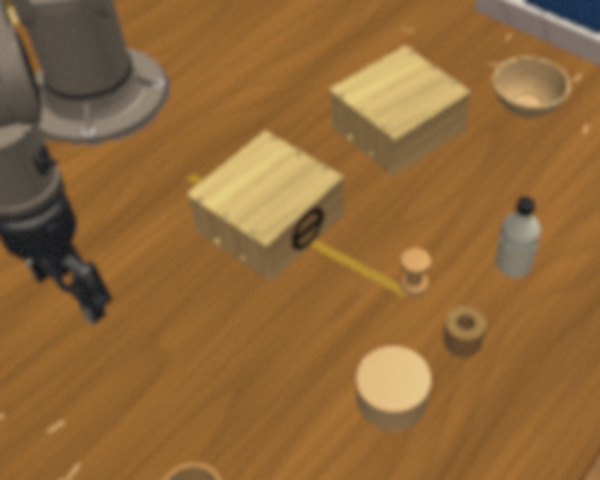

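The stamped crate lies flat across the line, with top corners at crop (190,193), (266,131), (343,178) and (267,244). The gripper is clear of it. I check its centre and hand in if it is within tolerance.

Run:
```python
from h import *
import pickle
c=pickle.load(open('c0.pkl','rb'))['scene']
P=np.mean([ray(c,(u/2.4+100,v/2.4+100),.08)[:2] for u,v in [(190,193),(266,131),(343,178),(267,244)]],0)
print(P)
if abs(P[1]+.027)<.02: print(hand_in())
```

```text
[ 0.42617643 -0.026985  ]
the job is handed in; nothing more can be done
None
```

The job is handed in: both crates lie on their robot-side walls, and the stamped one (the right-hand crate) measured within a millimetre or so of the line's centre before hand-in; no verdict came back.

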